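# Wedge a sharpening stone into its holder

## Task

Set up the sharpening stone: tilt it, hook one end under the lip of the wooden holder and lower the other end until it lies flat on the bed. Then stand the yellow wedge thin end down in the holder's slot, let go of it, and tap it down with the meat pounder until it goes no further and the stone is tight against the end wall. Leave the pounder standing upright on the worktop and do not disturb the jars, tin and mill around.

Things in the scene. Friction and masses are not known exactly. Their poses are not given: they have to be found in the camera images.
- holder: Fixed pale wooden sharpening-stone holder, 291 mm long, 74 wide. Origin at worktop level under the centre of the clamped stone; x along the holder to the lip end, y across, z up. Flat bed 50 mm wide (narrower than the stone) at z = 45 mm. Slot end: jaw, slot, fixed block, between cheeks 63 mm wide outside, x = -180 to -98 mm, 70 mm high (block 75). Jaw open, the bed is 188 mm long from jaw to end wall.
- lip (a point): Middle of the lip's tip edge, underside: in the holder's frame x = +76, z = 85 mm (40 over the bed). The lip (dark, top at z = 95) slopes down to 33 mm over the bed at the end wall, x = +90 mm. Cheeks beside it, from x = +78 mm, leave 62 mm across, top z = 88. The stone does not fit in level: tilt it 12 to 15 degrees, low end first, push that end under the lip, then lower the other.
- jaw (a joint): Metal jaw of the holder, 38 mm wide, z = 46 to 75 mm; 0 = open (its front face 8 mm from a stone that lies against the end wall), grows in m as the wedge drives it to the stone; about 0.008 when clamped; starts at 0 to 0.0015. It slides with about 6 N of friction and stays where it is.
- slot_mouth (a point): Middle of the slot's mouth (jaw open), 75 mm above the worktop, at x = -137 mm in the holder's frame. Slot here 17.7 mm along the holder's x, 41 mm across; both faces slope in at 1:8 like the wedge's flanks; open below to 4 mm above the worktop. The wedge put in by its weight stops with its centre about 4 to 10 mm above this point.
- stone_c (a point): Centre of the loose sharpening stone, 180 x 56 x 28 mm (x, y, z), grey below, terracotta above, about 0.35 kg; lies flat on the worktop, grey side down and to stay so. Either end may go under the lip. Clamped, its centre is at x = 0, y = 0, z = 59 mm in the holder's frame.
- stand: Fixed dark wooden stand, 62 x 56 x 45 mm high, with a V pocket (floor at 6 mm) in which the wedge waits upright. Origin at the centre of its underside; the wedge's axes are parallel to the stand's.
- wedge_c (a point): Centre of the yellow wedge: 90 mm tall (z, thin end down), 36 wide with parallel sides (y), 9 thick (x) at the tip, 31 at the flat head, flanks 1:8, 0.08 kg, symmetric under half a turn. In the slot its y lies along the holder's y. It sits loosely at first, centre about 79 to 85 mm above the worktop; taps of 10 to 22 N drive it down until it stops, stone clamped, centre at about 53 mm.
- pounder_c (a point): Centre (half-way up) of the meat pounder that stands upright on its flat foot: steel disc 64 mm in diameter and 14 mm thick, thin neck, black cylindrical handle 28 mm in diameter from 30 to 130 mm above the foot; 130 mm tall, about 0.35 kg.
- jam_jar: Bystander, loose: jam jar with red lid, 66 mm in diameter, 90 mm tall; origin at the centre of its underside.
- tin_small: Bystander, loose: small tin, 57 mm in diameter, 72 mm tall; origin at the centre of its underside.
- spice_jar_a: Bystander, loose: spice jar with dark cap, 41 mm in diameter, 105 mm tall; origin at the centre of its underside.
- pepper_mill: Bystander, loose: dark wooden pepper mill, 58 mm in diameter, 170 mm tall; origin at the centre of its underside.
Not all that is in view belongs to the job. What is shaped like the part that bears stone_c but pink is not meant.

How it is judged (in metres and radians):
On the way, in this order (a step that is already met when the one before it is completed fails the run):
1. the stone lies flat on the bed with one end under the lip, released (x of stone_c in the frame of holder between -0.0085 and 0.0035 m and y of stone_c in the frame of holder between -0.006 and 0.006 m and z of stone_c in the frame of holder between 0.054 and 0.063 m and angle between the x axis of stone_c and the x axis of holder, either way round below 0.06 rad and angle between stone_c's own z axis and vertical below 0.05 rad and contact force between the fingers and stone below 0.1 N), for 0.1 s.
2. the wedge stands in the slot, not yet driven, released (x of wedge_c in the frame of holder between -0.148 and -0.122 m and y of wedge_c in the frame of holder between -0.008 and 0.008 m and angle between wedge_c's own z axis and vertical below 0.2 rad and z of wedge_c in the frame of holder between 0.068 and 0.1 m and contact force between the fingers and wedge below 0.1 N), for 0.1 s.
3. the wedge is driven home under the pounder (x of wedge_c in the frame of holder between -0.148 and -0.122 m and y of wedge_c in the frame of holder between -0.008 and 0.008 m and angle between wedge_c's own z axis and vertical below 0.2 rad and z of wedge_c in the frame of holder below 0.058 m and value of joint jaw above 0.0068 m and contact force between pounder and wedge above 1 N), for 0.02 s.
At the end, for the whole second after the job is handed in: The stone lies flat on the bed (within 3 degrees), one end under the lip and within about 2 mm of the end wall; the wedge is upright in the slot and within 5 mm of its full depth, having pushed the jaw at least 6.8 mm; the pounder stands upright on the worktop; all released and at rest (x of stone_c in the frame of holder between -0.0085 and 0.0035 m and y of stone_c in the frame of holder between -0.006 and 0.006 m and z of stone_c in the frame of holder between 0.054 and 0.063 m and angle between the x axis of stone_c and the x axis of holder, either way round below 0.06 rad and angle between each of stone_c, pounder_c's own z axis and vertical below 0.05 rad and x of stone_c in the frame of holder above -0.0018 m and x of wedge_c in the frame of holder between -0.148 and -0.122 m and y of wedge_c in the frame of holder between -0.008 and 0.008 m and angle between wedge_c's own z axis and vertical below 0.2 rad and z of wedge_c in the frame of holder below 0.058 m and value of joint jaw above 0.0068 m and height (world z) of pounder_c between 0.06 and 0.07 m and linear speed of each of pounder, stone, wedge below 0.02 m/s); the robot touches nothing.
It fails at once if a bystander is moved more than 40 mm or tipped (distance of any of jam_jar, tin_small, spice_jar_a, pepper_mill from where it was at the start of the episode above 0.04 m or angle between any of jam_jar, tin_small, spice_jar_a, pepper_mill's own z axis and vertical above 0.5 rad).
It fails at once if the wedge is pushed home by the fingers instead of the pounder (z of wedge_c in the frame of holder below 0.066 m and x of wedge_c in the frame of holder between -0.148 and -0.122 m and y of wedge_c in the frame of holder between -0.008 and 0.008 m and angle between wedge_c's own z axis and vertical below 0.2 rad and contact force between the fingers and wedge above 2 N).
It also fails if it takes over 69 s, if anything falls off the work surface, if the arm or the gripper's body presses on something with over 40 N, if the wrist force passes 120 N, or if a joint passes its speed limit or range.

## Robot

A 6-joint arm with a two-finger parallel gripper is mounted at the origin on a cart in front of the work surface, level with it; the furniture and walls round the work are solid. World frame = base frame: x ahead of the robot, y to its left, z up, the work surface at z = 0. Lengths are in mm, angles in rad, forces in N, time in s.
With the tool pointing down it reaches from about 350 to 875 mm from the base axis. Payload 4.2 kg.
Tool frame: the origin (TCP) lies midway between the tips of the shut fingers; the grasp point (between the pads) lies 19 mm behind it (arm.tcp_to_grasp is the distance from the TCP to the grasp point, in mm); z points along the fingers, y is the line along which they close (so a half turn about z gives the same grasp; the last joint's range is limited). The gripper opens to 85 mm and grips with 20 to 120 N. Pads are 22 mm wide; open, the fingers measure 114 mm over their backs; the gripper's body (76 mm by 85 mm) begins 54 mm behind the grasp point. The pads swing forward as they close: fully open they stand 13 mm farther back than shut.
Start: joints at [-0.929, 0.385, 0.008, 0, -1.194, -0.259], TCP at [233.463, -579.736, 231.312] pointing down, gripper open.
Joint ranges: [-3.14, 3.14], [-1.21, 2.06], [-1.07, 1.41], [-3.16, 2.05], [-2.99, -0.16], [-3.1, 3.1]. Speed limits (rad/s): [2.79, 2.79, 3.14, 3.14, 3.14, 3.14].

## Interface

Orientations are given as a unit quaternion [x, y, z, w].
In Python, from bench import arm, imaging, job, models gives the robot as it stands.
- The arm moves only by the tool arm_command, never from a script. Its argument "rows" is a list of rows, each an object with "grip": the opening, from 0 (shut) to 1 (fully open); "linear": the shift along the tool's x, y, z in mm, a list of three; "rot": the turn, a rotation vector about the tool's x, y, z in rad, a list of three. In form: [{"grip": grip, "linear": [tx, ty, tz], "rot": [rx, ry, rz]}, ...]. A call has 1 to 10 rows; each row is the pose to reach, as a shift and turn from the pose commanded when the call began, along the tool's axes at that moment; what a row does not reach only later rows make up. A row lasts 1/8 s, in which the tool goes at most 62.5 mm and 10.7 degrees, less where a joint would pass 70% of its speed; a pose out of reach is approached as far as the arm can. A call with a gripper value outside its range is refused whole. The fingers move at their own pace and stop on an object; the grip force is fixed at half the most. Time passes only in rows, so rows that repeat a pose let the fingers close. It gives the time, the measured TCP pose, the force, the opening and the grip force at its end, in the units of the state.
- arm.read_state(): the state, without advancing time (a new reading comes with each control period).
- imaging.get_image(name): name is "side" or "top"; returns a dict with "frame" (420x560x3 uint8, red, green, blue), "fx", "fy", "cx", "cy" (pixels), "extrinsics" (4x4, takes a point from world to camera coordinates). Camera axes: x right, y down, z forward; pixel columns grow to the right and rows downward; lengths in mm; the calibration is good to about 2 mm. A picture is of the moment at which its call begins. There is no depth.
- job.job_done(): hands the job in; it is judged then, once.
Trained networks look in a picture, given as the dict that the camera call returned (one of the last four; its "shot" number tells which), for a name from the list of things; names that differ only in an ending like _2 or _b are one class to them, and where a whole thing is asked for, a point or a joint stands for the part that bears it (a point fixed in the world has none). Each returns a list of dicts, best first, with "score" (0 to 1); they miss things now and then, are a little off and sometimes report something else, mostly with a low value. They report only what shows in the picture. A call takes as long as a camera call. They do not tell look-alikes from the thing itself.
- models.spot_in(picture, query): "rect" ([left, top, right, bottom] in pixels, round what is visible of it).
- models.tip_of(picture, query): "pixel" ([column, row] in pixels: a listed point, or the origin of a listed thing).
The state is a dict: "clock": time; "joints": joint angles; "joint_vel": joint speeds; "joint_efforts": joint torques, N m; "position": TCP position; "ee_rot": TCP orientation; "contact_force": force on the tool from outside, world axes, zero at the start; "wrist_torque": the same for the moment, N m; "gripper_width": finger opening in mm; "grasp_force": force on a finger pad.
Only numpy, scipy, OpenCV 4.12 (cv2) and the standard library are available. Lean on these libraries where they do the work, as an engineer would, in place of code of your own. Each camera call takes 0.05 s, during which the arm holds its last target. There are 200 camera calls.

## Working session

There is one attempt and no reset: what is moved stays moved. The work goes in short steps, Python scripts to look and compute and a tool call to move; the robot and the scene stay as the last step left them, time stands still between calls to the robot, and variables do not carry over. Pictures are saved under pics/ and viewed, at most 10 in all, crops included, and the job is handed in when it is done.

Besides the shell and the picture viewer there is one more tool, called after "Emit:" by a JSON object that holds its "fn" and its "kwargs", one argument or row to a line. arm_command: Moves the arm, as the interface text tells. Its arguments: {"type":"object","properties":{"rows":{"type":"array"}},"required":["rows"]}

```bash
mkdir -p pics; ls; cat > h.py <<'E'
import numpy as np, cv2
from bench import arm, imaging, job, models
def ray(p,uv):
    E=np.array(p["extrinsics"]);R=E[:3,:3];t=E[:3,3]
    d=R.T@np.array([(uv[0]-p["cx"])/p["fx"],(uv[1]-p["cy"])/p["fy"],1.0]);return -R.T@t,d
def atz(p,uv,z):
    c,d=ray(p,uv);return c+d*(z-c[2])/d[2]
def proj(p,X):
    E=np.array(p["extrinsics"]);c=E[:3,:3]@np.asarray(X,float)+E[:3,3]
    return [p["fx"]*c[0]/c[2]+p["cx"],p["fy"]*c[1]/c[2]+p["cy"]]
def save(p,n,box=None,k=1):
    f=p["frame"][:,:,::-1]
    if box: f=f[box[1]:box[3],box[0]:box[2]]
    cv2.imwrite("pics/"+n+".png",cv2.resize(f,None,fx=k,fy=k,interpolation=cv2.INTER_CUBIC))
E
python3 - <<'E'
from h import *
Z=dict(holder=0,lip=85,slot_mouth=75,stone_c=14,stand=0,wedge_c=51,pounder_c=65,jam_jar=0,tin_small=0,spice_jar_a=0,pepper_mill=0)
for n in("top","side"):
    p=imaging.get_image(n);save(p,n+"0",k=1.4);print(n,ray(p,(280,210))[0].round())
    for q,z in Z.items():
        for r in models.tip_of(p,q)[:2]:
            print(q,round(r["score"],2),np.round(r["pixel"],1),atz(p,r["pixel"],z).round(1))
s=arm.read_state();print(s["ee_rot"],s["position"],arm.tcp_to_grasp)
E
```

```text
pics
top [-145.  513. 1580.]
holder 0.61 [350.8 192. ] [524.9 -46.   -0. ]
holder 0.17 [323.2 134.5] [765.5 -59.8   0. ]
lip 0.77 [376.5 167.8] [ 534.7 -130.7   85. ]
slot_mouth 0.7 [312.4 191.8] [541.3  91.1  75. ]
stone_c 0.76 [207.  320.1] [306.1 535.4  14. ]
stone_c 0.61 [275.3 280.1] [339.7 304.2  14. ]
stand 0.53 [270.9 208.1] [574.2 219.2   0. ]
wedge_c 0.68 [272.9 204.2] [561.1 217.6  51. ]
pounder_c 0.88 [249.2 234. ] [489.8 326.3  65. ]
jam_jar 0.57 [299.7 179.3] [634.9  89.1  -0. ]
tin_small 0.9 [304.5 157.2] [707.   38.5   0. ]
spice_jar_a 0.74 [322.2 136.5] [759.3 -53.1   0. ]
pepper_mill 0.76 [228.6 210.6] [619.9 348.7   0. ]
side [   5. 1012.  798.]
holder 0.58 [315.6 191.9] [537.4 -62.2   0. ]
lip 0.86 [329.9 160.7] [ 529.2 -133.2   85. ]
slot_mouth 0.65 [294.7 189.1] [546.7  59.7  75. ]
slot_mouth 0.48 [319.1 279. ] [308.9 349.6  75. ]
stone_c 0.94 [275.9 350.2] [311.5 527.6  14. ]
stone_c 0.83 [317.1 278.9] [338.8 296.1  14. ]
stand 0.66 [260.1 231.5] [572.8 205.5   0. ]
stand 0.6 [251.  188.2] [725.8  35.4   0. ]
wedge_c 0.61 [262.1 223.2] [552.5 224.   51. ]
pounder_c 0.79 [263.1 246.6] [486. 317.  65.]
pounder_c 0.42 [267.2 203.3] [582.4 153.7  65. ]
jam_jar 0.65 [267.8 202.2] [635.3  71.6   0. ]
tin_small 0.63 [250.4 189.1] [724.4  40.8   0. ]
spice_jar_a 0.64 [259.7 167.8] [776.  -88.3   0. ]
spice_jar_a 0.28 [296.1 190.6] [594.4 -33.9   0. ]
pepper_mill 0.86 [214.5 253.2] [623.3 349.9   0. ]
pepper_mill 0.58 [267.7 203.2] [632.5  76.3   0. ]
[-1.90247792e-01  9.81736104e-01 -2.30637158e-05 -3.84448685e-06] [ 233.4675618  -579.74935426  231.32717329] 18.700000000000003
```

View pics/top0.png

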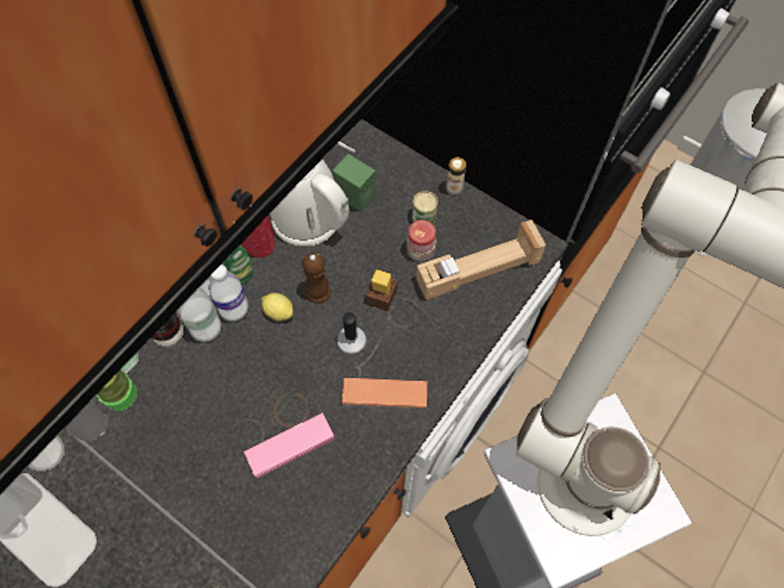

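View pics/side0.png

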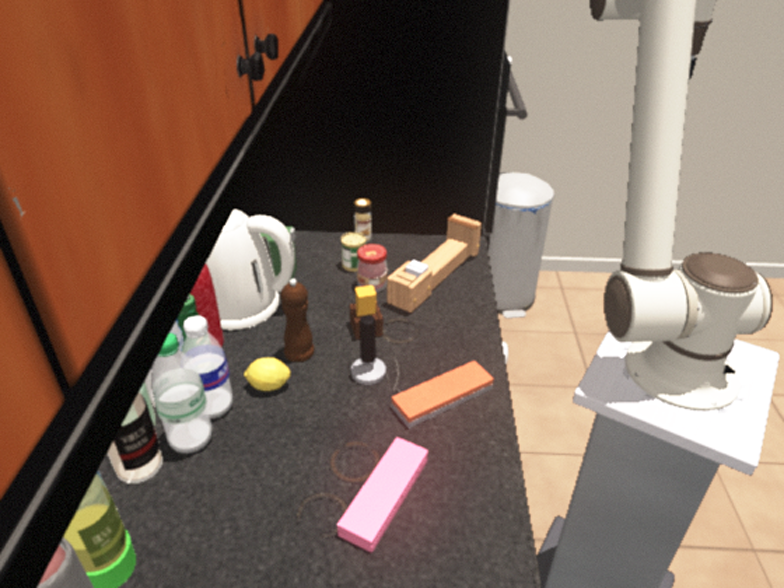

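The pictures show the terracotta stone at about (275,280) in the top view, with the pink decoy to its lower left. The holder's lip points toward world -y, and the wedge sits in the stand between the pounder and the jam jar. Next I fit known shapes to colour masks in both views.

```bash
cat > fit.py <<'E'
from h import *
from scipy.optimize import minimize
K=6
def box(x0,x1,y0,y1,z0,z1): return np.array([[x,y,z] for x in(x0,x1) for y in(y0,y1) for z in(z0,z1)],float)
def cyl(r,z0,z1):
    a=np.linspace(0,2*np.pi,40);return np.array([[r*np.cos(t),r*np.sin(t),z] for z in(z0,z1) for t in a])
def pose(P,x,y,yaw):
    c,s=np.cos(yaw),np.sin(yaw);return P@np.array([[c,s,0],[-s,c,0],[0,0,1]])+[x,y,0]
def sil(p,parts,roi,minus=()):
    x0,y0,x1,y1=roi;im=np.zeros(((y1-y0)*K,(x1-x0)*K),np.uint8)
    for L,v in((parts,255),(minus,0)):
        for P in L:
            uv=np.array([proj(p,X) for X in P]);uv=(uv-[x0-.5,y0-.5])*K-.5
            cv2.fillConvexPoly(im,cv2.convexHull((uv*16).round().astype(np.int32)),v,shift=4)
    return cv2.resize(im,(x1-x0,y1-y0),interpolation=cv2.INTER_AREA)/255.
def fit(pics,masks,rois,model,x0,step,minus=None):
    def f(v): return sum(((sil(p,model(v),r,minus(v) if minus else ())-m)**2).sum() for p,m,r in zip(pics,masks,rois))
    x0=np.array(x0,float);S=np.vstack([x0]+[x0+np.eye(len(x0))[i]*step[i] for i in range(len(x0))])
    o=minimize(f,x0,method="Nelder-Mead",options=dict(initial_simplex=S,xatol=.02,fatol=.01,maxiter=400));return o.x,o.fun
def soft(p,roi,h0,h1,smin,vmin,vmax=255):
    x0,y0,x1,y1=roi;h=cv2.cvtColor(p["frame"],cv2.COLOR_RGB2HSV)[y0:y1,x0:x1]
    return ((h[...,0]>=h0)&(h[...,0]<=h1)&(h[...,1]>=smin)&(h[...,2]>=vmin)&(h[...,2]<=vmax)).astype(float)
def roi(p,c,r,z):
    uv=np.array([proj(p,[c[0]+a,c[1]+b,h]) for a in(-r,r) for b in(-r,r) for h in(0,z)])
    return [int(v) for v in(*uv.min(0)-3,*uv.max(0)+3)]
def stone(v): return [pose(box(-90,90,-28,28,v[3],28),*v[:3])]
def holder(v):
    B=[box(-98,92,-25,25,v[3],45),box(-180,-98,-31.5,31.5,4,70),box(90,111,-37,37,0,95),box(76,111,-25,25,86,95),box(78,111,-37,37,45,88)]
    return [pose(b,*v[:3]) for b in B]
def wedge(v): return [pose(np.vstack([box(-4.5-5,4.5+5,-18,18,46,46),box(-15.5,15.5,-18,18,96,96)]),*v[:3])]
def pound(v): return [pose(cyl(32,0,14),v[0],v[1],0)]
def handle(v): return [pose(cyl(14,30,130),v[0],v[1],0)]
E
python3 - <<'E'
from fit import *
ps=[imaging.get_image(n) for n in("top","side")]
rs={k:[roi(p,c,r,z) for p in ps] for k,(c,r,z) in dict(stone=((339,300),115,30),holder=((537,-35),190,95),wedge=((557,220),40,100),pound=((488,322),42,15)).items()}
M={}
M["stone"]=[soft(p,r,2,14,120,90) for p,r in zip(ps,rs["stone"])]
M["holder"]=[soft(p,r,8,22,40,95) for p,r in zip(ps,rs["holder"])]
M["wedge"]=[soft(p,r,19,32,120,90) for p,r in zip(ps,rs["wedge"])]
M["pound"]=[soft(p,r,0,180,0,110) for p,r in zip(ps,rs["pound"])]
tiles=[]
for k in M:
    row=[]
    for p,m,r in zip(ps,M[k],rs[k]):
        a=p["frame"][r[1]:r[3],r[0]:r[2],::-1]; b=np.repeat((m*255).astype(np.uint8)[...,None],3,2)
        for t in(a,b): row.append(cv2.resize(t,(195,145),interpolation=cv2.INTER_NEAREST))
    tiles.append(np.hstack(row))
cv2.imwrite("pics/masks.png",np.vstack(tiles))
def go(k,model,x0,step,minus=None):
    for idx in([0,1],[0],[1]):
        v,f=fit([ps[i] for i in idx],[M[k][i] for i in idx],[rs[k][i] for i in idx],model,x0,step,minus);print(k,idx,v.round(3),round(f,1),[int(m.sum()) for m in M[k]])
go("stone",stone,[339,300,1.45,14],[8,8,.1,-4])
go("holder",holder,[537,-55,-1.6,10],[8,8,.06,10])
go("wedge",wedge,[557,220,-1.6],[6,6,.3])
go("pound",pound,[488,322],[6,6],handle)
E
```

```text
stone [0, 1] [337.657 303.759   1.12   19.718] 358.7 [1118, 1240]
stone [0] [338.103 308.232   1.117  22.318] 24.5 [1118, 1240]
stone [1] [339.585 300.434   1.121  15.199] 232.6 [1118, 1240]
holder [0, 1] [535.04  -50.706  -1.607   4.822] 7653.1 [5972, 5092]
holder [0] [534.79  -47.823  -1.606   6.06 ] 4261.3 [5972, 5092]
holder [1] [536.484 -56.138  -1.612   2.464] 3354.7 [5972, 5092]
wedge [0, 1] [561.575 219.459  -0.932] 161.3 [192, 134]
wedge [0] [561.734 220.203  -0.797] 6.9 [192, 134]
wedge [1] [564.94  212.173  -0.964] 123.7 [192, 134]
pound [0, 1] [487.035 321.481] 210.0 [218, 423]
pound [0] [486.289 325.394] 48.9 [218, 423]
pound [1] [487.528 317.187] 93.1 [218, 423]
```

View pics/masks.png

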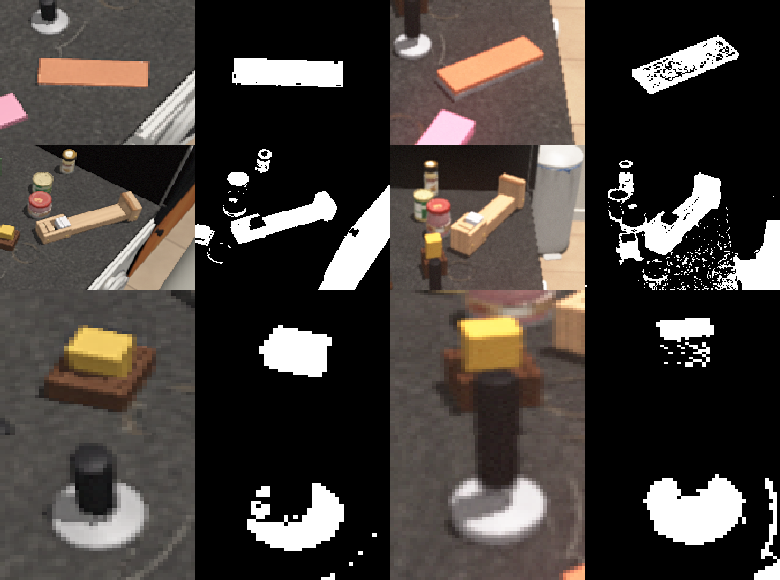

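The masks are right apart from noise in the side view, and the two views differ by about 8 mm in y. I'll clean the masks and solve a per-camera offset.

```bash
cat > fit2.py <<'E'
from fit import *
def mask(p,r,th,model=None,v=None,dil=9):
    x0,y0,x1,y1=r;f=p["frame"][y0:y1,x0:x1].astype(int);m=(f[...,0]-f[...,2]>th)
    if model:
        near=cv2.dilate((sil(p,model(v),r)>0).astype(np.uint8),np.ones((dil,dil)));m&=near>0
    return m.astype(float)
def fillh(m): return cv2.morphologyEx(m.astype(np.uint8),cv2.MORPH_CLOSE,np.ones((7,7))).astype(float)
E
cat > m2.py <<'E'
from fit2 import *
ps=[imaging.get_image(n) for n in("top","side")]
def go(k,model,x0,step,th,c,r,z,fill=False,dil=9):
    rs=[roi(p,c,r,z) for p in ps];ms=[mask(p,q,th,model,x0,dil) for p,q in zip(ps,rs)]
    if fill: ms=[fillh(m) for m in ms]
    for idx in([0,1],[0],[1]):
        g=lambda L:[L[i] for i in idx]
        v,f=fit(g(ps),g(ms),g(rs),model,x0,step);print(k,idx,v.round(3),round(f,1),[int(m.sum()) for m in ms])
    row=[]
    for p,m,q in zip(ps,ms,rs):
        s=sil(p,model(v),q);row.append(cv2.resize(np.dstack([m*255,s*255,m*0]).astype(np.uint8),(390,190),interpolation=cv2.INTER_NEAREST))
    return np.hstack(row)
T=[go("stone",stone,[338,304,1.12,18],[5,5,.05,-4],60,(338,304),115,30),
 go("holder",holder,[535,-50,-1.607,5],[5,5,.04,5],35,(535,-35),190,95,True),
 go("wedge",wedge,[561,219,-.9],[6,6,.2],80,(560,219),40,100)]
cv2.imwrite("pics/m2.png",np.vstack(T))
E
python3 m2.py
```

```text
stone [0, 1] [337.623 303.851   1.121  18.472] 139.3 [1133, 1480]
stone [0] [338.453 308.106   1.119  21.216] 11.6 [1133, 1480]
stone [1] [339.319 300.073   1.119  14.74 ] 15.8 [1133, 1480]
holder [0, 1] [535.328 -50.373  -1.614   5.068] 527.3 [2005, 2089]
holder [0] [534.521 -47.702  -1.618   6.883] 293.7 [2005, 2089]
holder [1] [536.557 -55.482  -1.605   2.836] 206.2 [2005, 2089]
wedge [0, 1] [560.651 217.509  -0.814] 51.1 [176, 303]
wedge [0] [562.352 219.975  -0.741] 14.8 [176, 303]
wedge [1] [562.146 213.974  -0.806] 20.3 [176, 303]
```

View pics/m2.png

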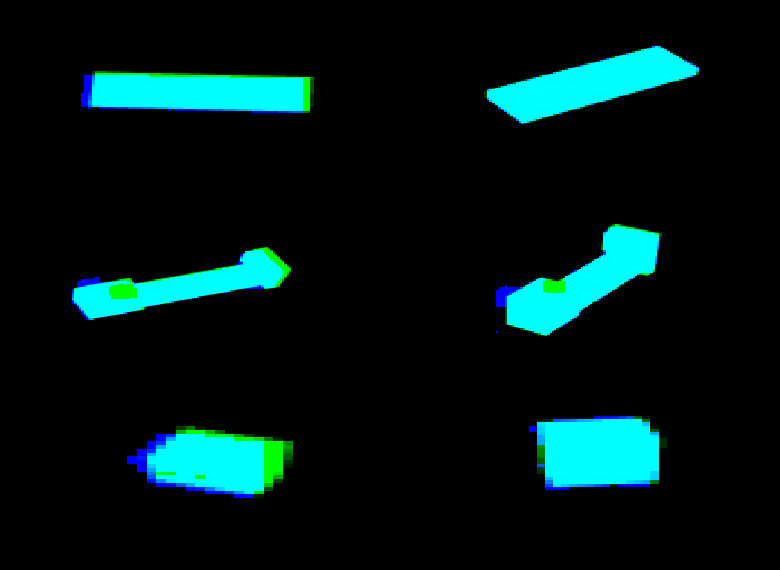

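```bash
cat > mv.py <<'E'
from h import *
from scipy.spatial.transform import Rotation as Ro
def Rt(yaw,tilt=0):
    x=np.array([np.cos(yaw),np.sin(yaw),0]);z=np.array([0,0,-1.]);return Ro.from_matrix(np.column_stack([x,np.cross(z,x),z]))*Ro.from_rotvec([0,tilt,0])
def to(*tg):
    s=arm.read_state();R0=Ro.from_quat(s["ee_rot"]);p0=np.array(s["position"])
    e=R0.as_matrix();print("now",p0.round(1),"yaw",round(np.arctan2(e[1,0],e[0,0]),4),"tilt",np.round(e[2,0],4),"F",np.round(s["contact_force"],1),"w",round(s["gripper_width"],1),"g",round(s["grasp_force"],1),"t",s["clock"])
    for pos,yaw,tilt in tg:
        print("lin",(R0.inv().apply(np.array(pos)-p0)).round(1),"rot",(R0.inv()*Rt(yaw,tilt)).as_rotvec().round(3))
E
python3 -c "
from mv import *
to(((500,0,280),-2.02,0),((339,304,110),-2.02,0))"
```

```text
now [ 233.4 -579.7  231.3] yaw -2.7588 tilt 0.0 F [-0.  -0.1 -1. ] w 85.5 g 0.0 t 1.4
lin [-463.8  438.2  -48.7] rot [ 0.    -0.    -0.739]
lin [-428.   780.3  121.3] rot [ 0.    -0.    -0.739]
```

Emit:
{"fn": "arm_command", "kwargs": {
  "rows": [
    {"grip": 1, "linear": [-464, 438, -49], "rot": [0, 0, -0.739]},
    {"grip": 1, "linear": [-464, 438, -49], "rot": [0, 0, -0.739]},
    {"grip": 1, "linear": [-464, 438, -49], "rot": [0, 0, -0.739]},
    {"grip": 1, "linear": [-464, 438, -49], "rot": [0, 0, -0.739]},
    {"grip": 1, "linear": [-464, 438, -49], "rot": [0, 0, -0.739]},
    {"grip": 1, "linear": [-464, 438, -49], "rot": [0, 0, -0.739]},
    {"grip": 1, "linear": [-464, 438, -49], "rot": [0, 0, -0.739]},
    {"grip": 1, "linear": [-464, 438, -49], "rot": [0, 0, -0.739]},
    {"grip": 1, "linear": [-464, 438, -49], "rot": [0, 0, -0.739]},
    {"grip": 1, "linear": [-464, 438, -49], "rot": [0, 0, -0.739]}
  ]
}}

```text
clock: 2.65
position: [494.6, -11.6, 279.8]
ee_rot: [-0.532, 0.847, -0.0, 0.001]
contact_force: [1.7, -0.5, 0.7]
gripper_width: 85.3
grasp_force: 0.0
```

```bash
python3 -c "
from mv import *
to(((339,304,100),-2.02,0),((339,304,30),-2.02,0),((339,304,2),-2.02,0))"
```

```text
now [494.6 -11.6 279.8] yaw -2.0193 tilt -0.0006 F [ 1.7 -0.5  0.7] w 85.3 g 0.0 t 2.65
lin [-216.8  277.2  179.7] rot [-0.001  0.001  0.001]
lin [-216.8  277.3  249.7] rot [-0.001  0.001  0.001]
lin [-216.8  277.3  277.7] rot [-0.001  0.001  0.001]
```

Emit:
{"fn": "arm_command", "kwargs": {
  "rows": [
    {"grip": 1, "linear": [-217, 277, 180], "rot": [0, 0, 0]},
    {"grip": 1, "linear": [-217, 277, 180], "rot": [0, 0, 0]},
    {"grip": 1, "linear": [-217, 277, 180], "rot": [0, 0, 0]},
    {"grip": 1, "linear": [-217, 277, 180], "rot": [0, 0, 0]},
    {"grip": 1, "linear": [-217, 277, 180], "rot": [0, 0, 0]},
    {"grip": 1, "linear": [-217, 277, 180], "rot": [0, 0, 0]},
    {"grip": 1, "linear": [-217, 277, 180], "rot": [0, 0, 0]},
    {"grip": 1, "linear": [-217, 277, 180], "rot": [0, 0, 0]}
  ]
}}

```text
clock: 3.65
position: [338.3, 302.7, 98.8]
ee_rot: [-0.533, 0.846, -0.0, -0.0]
contact_force: [-0.4, -0.3, 1.1]
gripper_width: 85.7
grasp_force: 0.0
```

```bash
python3 -c "
from mv import *
to(((339,304,30),-2.022,0),((339,304,3),-2.022,0))
s=arm.read_state();print(s['joints'])
p=imaging.get_image('side');u=[int(a) for a in proj(p,(339,304,60))];save(p,'hover',(u[0]-70,u[1]-60,u[0]+70,u[1]+50),5)"
```

```text
now [338.3 302.7  98.8] yaw -2.0177 tilt 0.0012 F [-0.4 -0.3  1.1] w 85.7 g 0.0 t 3.65
lin [-1.6 -0.1 68.8] rot [-0.    -0.001  0.004]
lin [-1.6 -0.1 95.8] rot [-0.    -0.001  0.004]
[ 1.08973646e+00  2.51374169e-01 -5.78657969e-01  1.52658736e-04
 -7.41958198e-01 -1.53671164e+00]
```

View pics/hover.png

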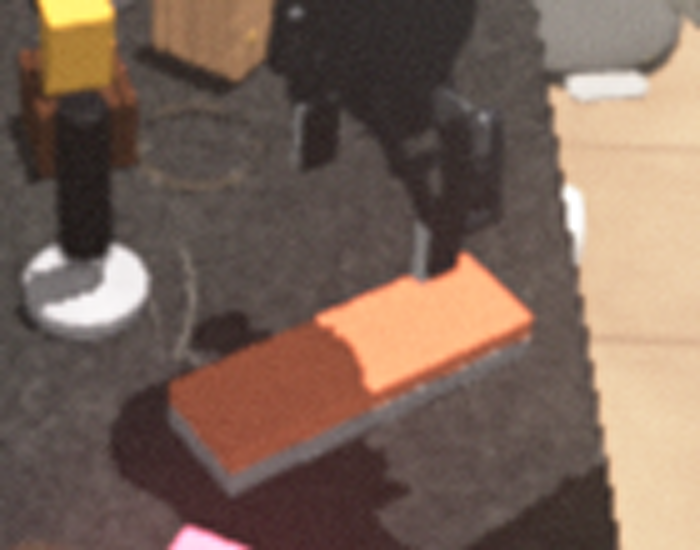

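The gripper hovers centred and aligned over the stone. I'll go down and grip it.

Emit:
{"fn": "arm_command", "kwargs": {
  "rows": [
    {"grip": 1, "linear": [-2, 0, 60], "rot": [0, 0, 0.004]},
    {"grip": 1, "linear": [-2, 0, 98], "rot": [0, 0, 0.004]},
    {"grip": 1, "linear": [-2, 0, 98], "rot": [0, 0, 0.004]},
    {"grip": 0, "linear": [-2, 0, 98], "rot": [0, 0, 0.004]},
    {"grip": 0, "linear": [-2, 0, 98], "rot": [0, 0, 0.004]},
    {"grip": 0, "linear": [-2, 0, 98], "rot": [0, 0, 0.004]},
    {"grip": 0, "linear": [-2, 0, 98], "rot": [0, 0, 0.004]},
    {"grip": 0, "linear": [-2, 0, 98], "rot": [0, 0, 0.004]}
  ]
}}

```text
clock: 4.7
position: [340.6, 305.0, 3.5]
ee_rot: [-0.53, 0.848, 0.001, 0.002]
contact_force: [0.3, -1.2, 6.7]
gripper_width: 55.0
grasp_force: 64.7
```

```bash
python3 -c "
from mv import *
to(((339,304,160),-2.022,0))"
```

```text
now [340.6 305.    3.5] yaw -2.0236 tilt -0.0046 F [ 0.3 -1.2  6.7] w 55.0 g 64.7 t 4.7
lin [   0.9    0.9 -156.5] rot [-0.001  0.005 -0.002]
```

Emit:
{"fn": "arm_command", "kwargs": {
  "rows": [
    {"grip": 0, "linear": [0, 0, -60], "rot": [0, 0, 0]},
    {"grip": 0, "linear": [0, 0, -120], "rot": [0, 0, 0]},
    {"grip": 0, "linear": [0, 0, -146], "rot": [0, 0, 0]},
    {"grip": 0, "linear": [0, 0, -146], "rot": [0, 0, 0]}
  ]
}}

```text
clock: 5.2
position: [340.0, 304.9, 150.0]
ee_rot: [-0.53, 0.848, 0.002, 0.003]
contact_force: [-0.4, -0.4, -2.6]
gripper_width: 54.9
grasp_force: 66.2
```

```bash
python3 -c "
from mv import *
to(((537,-12,140),-1.612,0))"
```

```text
now [340.  304.9 150. ] yaw -2.0241 tilt -0.0074 F [-0.4 -0.4 -2.6] w 54.9 g 66.2 t 5.2
lin [ 198.7 -315.8    8.5] rot [-0.001  0.007 -0.412]
```

Emit:
{"fn": "arm_command", "kwargs": {
  "rows": [
    {"grip": 0, "linear": [199, -316, 8], "rot": [0, 0.005, -0.412]},
    {"grip": 0, "linear": [199, -316, 8], "rot": [0, 0.005, -0.412]},
    {"grip": 0, "linear": [199, -316, 8], "rot": [0, 0.005, -0.412]},
    {"grip": 0, "linear": [199, -316, 8], "rot": [0, 0.005, -0.412]},
    {"grip": 0, "linear": [199, -316, 8], "rot": [0, 0.005, -0.412]},
    {"grip": 0, "linear": [199, -316, 8], "rot": [0, 0.005, -0.412]},
    {"grip": 0, "linear": [199, -316, 8], "rot": [0, 0.005, -0.412]},
    {"grip": 0, "linear": [199, -316, 8], "rot": [0, 0.005, -0.412]},
    {"grip": 0, "linear": [199, -316, 8], "rot": [0, 0.005, -0.412]}
  ]
}}

```text
clock: 6.32
position: [535.4, -12.7, 138.4]
ee_rot: [-0.693, 0.721, -0.001, -0.003]
contact_force: [0.6, 0.3, -2.9]
gripper_width: 54.6
grasp_force: 66.1
```

```bash
python3 -c "
from mv import *
to(((537,-12,140),-1.612,0))
p=imaging.get_image('side');q=imaging.get_image('top')
u=[int(a) for a in proj(p,(537,-12,100))];v=[int(a) for a in proj(q,(537,-12,100))]
f=lambda p,u:cv2.resize(p['frame'][u[1]-60:u[1]+60,u[0]-75:u[0]+75,::-1],(600,480),interpolation=cv2.INTER_CUBIC)
cv2.imwrite('pics/h2.png',cv2.resize(np.hstack([f(p,u),f(q,v)]),(800,320)))"
```

```text
now [535.4 -12.7 138.4] yaw -1.6111 tilt 0.0049 F [ 0.6  0.3 -2.9] w 54.6 g 66.1 t 6.325
lin [-0.7 -1.5 -1.6] rot [ 0.003 -0.005  0.001]
```

View pics/h2.png

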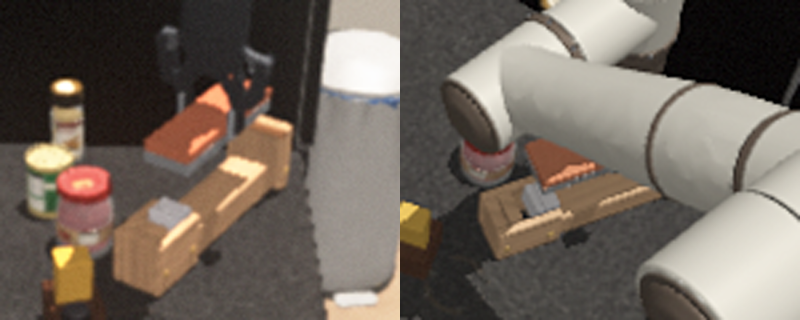

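The arm hides the stone in the top view. In the side view the slot-side end shows left of the fingers, so I'll fit the stone there with the gripper excluded.

```bash
cat > st.py <<'E'
from fit2 import *
from mv import *
def held(zc,tilt,x0,excl=True,show=None):
    p=imaging.get_image('side');R=lambda v:Rt(v[2],tilt).as_matrix()
    def model(v):
        B=box(-90,90,-28,28,-14,1)  # tool frame z down: orange upper = -z
        return [B@R(v).T+[v[0],v[1],zc]]
    r=[int(a) for a in(*np.min([proj(p,X) for X in model(x0)[0]],0)-12,*np.max([proj(p,X) for X in model(x0)[0]],0)+12)]
    f=p["frame"][r[1]:r[3],r[0]:r[2]].astype(float)
    m=((f[...,0]-f[...,1]>.33*f[...,0])&(f[...,0]>60)).astype(float)
    m*=cv2.dilate((sil(p,model(x0),r)>0).astype(np.uint8),np.ones((13,13)))
    hsv=f.max(2)-f.min(2)
    u=np.array(proj(p,[x0[0],x0[1],zc+15]))-r[:2]
    X,Y=np.meshgrid(np.arange(m.shape[1]),np.arange(m.shape[0]))
    ends=[np.array(proj(p,[x0[0]+t*np.cos(x0[2]),x0[1]+t*np.sin(x0[2]),zc]))-r[:2] for t in(-35,60)]
    w=np.where((X>ends[0][0])&(X<ends[1][0]),0,1.) if excl else 1.
    def c(v):
        s=sil(p,model(v),r);return (w*(s-m)**2+(1-w)*m*(1-s)**2).sum()
    x0=np.array(x0,float);S=np.vstack([x0,x0+[6,0,0],x0+[0,6,0],x0+[0,0,.05]])
    o=minimize(c,x0,method="Nelder-Mead",options=dict(initial_simplex=S,xatol=.01,fatol=.01))
    print("stone",o.x.round(3),round(o.fun,1),m.sum())
    if show:
        s=sil(p,model(o.x),r);a=np.dstack([m*255,s*200,w*80+m*0])
        cv2.imwrite(show,cv2.resize(np.hstack([f[...,::-1],a]).astype(np.uint8),(800,300),interpolation=cv2.INTER_NEAREST))
    return o.x
E
python3 -c "
from st import *
to(((537,-12,140),-1.612,0))
v=held(149,0,[535,-13,-1.611],True,'pics/held.png')
h=np.array([536.56,-55.48]);a=-1.605;d=v[:2]-h
print('in holder(side)',d@[np.cos(a),np.sin(a)],d@[-np.sin(a),np.cos(a)])"
```

```text
now [535.9 -12.2 139. ] yaw -1.6099 tilt 0.0048 F [-0.3  0.2 -3.1] w 54.7 g 66.1 t 6.425
lin [-0.3 -1.1 -1. ] rot [ 0.002 -0.005  0.002]
stone [538.348 -20.221  -1.574] 145.8 536.0
in holder(side) -35.299963518196485 0.580710846944394
```

View pics/held.png

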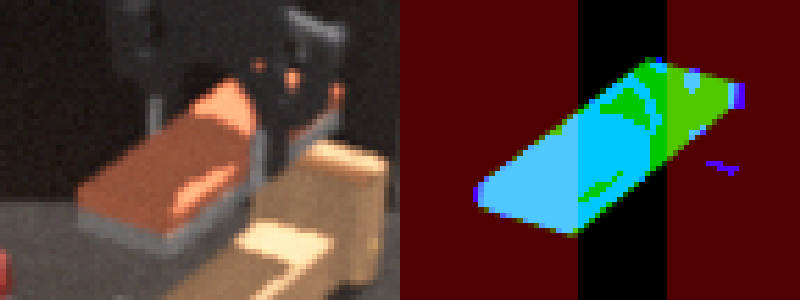

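```bash
sed -i 's/t in(-35,60)/t in(-35,600)/; s/x0+\[0,0,.05\]\])/x0+[0,0,.01]])/; s/return (w\*(s-m)/return 4e4*(v[2]-x0[2])**2+(w*(s-m)/' st.py
python3 -c "
from st import *
v=held(149.5,0,[535,-18,-1.611],True)
v=held(149.5,0,[538,-10,-1.611],True)
h=np.array([536.56,-55.48]);a=-1.607;d=v[:2]-h
print('in holder(side)',d@[np.cos(a),np.sin(a)],d@[-np.sin(a),np.cos(a)])"
```

```text
stone [536.771 -19.818  -1.61 ] 22.7 530.0
stone [536.932 -21.204  -1.608] 19.4 529.0
in holder(side) -34.266522515126695 -0.86883454981702
```

The stone is centred across the holder to about 1 mm, and along it sits near x = -36. Next I compute the tilt and insertion poses.

```bash
cat > ins.py <<'E'
from mv import *
H=np.array([535.8,-50.5]);A=-1.611
def st(cx,cz,th,lat=0,o=1.5,d=10.5):
    R=Rt(A,-th);c=np.array([*(H+cx*np.array([np.cos(A),np.sin(A)])+lat*np.array([-np.sin(A),np.cos(A)])),cz])
    return c-R.apply([o,0,-d]),A,-th
def ft(fx,fz,th,**k): # front-top x, front-bottom z
    return st(fx-14*np.sin(th)-90*np.cos(th),fz+14*np.cos(th)+90*np.sin(th),th,**k)
E
python3 -c "
from ins import *
to(ft(65,90,.236),ft(67,47.5,.236))"
```

```text
now [536.3 -12.4 139.4] yaw -1.61 tilt 0.0047 F [ 0.3  1.  -3. ] w 54.7 g 66.1 t 6.575
lin [ 8.3 -1.  24.6] rot [ 0.001 -0.241  0.001]
lin [10.1 -1.  67.1] rot [ 0.001 -0.241  0.001]
```

Emit:
{"fn": "arm_command", "kwargs": {
  "rows": [
    {"grip": 0, "linear": [8, -1, 25], "rot": [0, -0.12, 0]},
    {"grip": 0, "linear": [8, -1, 25], "rot": [0, -0.241, 0]},
    {"grip": 0, "linear": [8, -1, 25], "rot": [0, -0.241, 0]},
    {"grip": 0, "linear": [10, -1, 50], "rot": [0, -0.241, 0]},
    {"grip": 0, "linear": [10, -1, 66], "rot": [0, -0.241, 0]},
    {"grip": 0, "linear": [10, -1, 66], "rot": [0, -0.241, 0]}
  ]
}}

```text
clock: 7.32
position: [536.0, -23.1, 72.0]
ee_rot: [-0.688, 0.716, 0.083, 0.083]
contact_force: [1.0, -0.1, -2.6]
gripper_width: 54.8
grasp_force: 65.9
```

```bash
python3 -c "
from ins import *
to(ft(67,47.5,.236),ft(80,47.5,.236),ft(92,47.5,.236))
p=imaging.get_image('side')
u=[int(a) for a in proj(p,(537,-90,70))];save(p,'tilt',(u[0]-60,u[1]-45,u[0]+40,u[1]+40),6)
"
```

```text
now [536.  -23.1  72. ] yaw -1.6116 tilt -0.2328 F [ 1.  -0.1 -2.6] w 54.8 g 65.9 t 7.325
lin [-0.4 -0.9 -0.2] rot [ 0.004 -0.001 -0.001]
lin [12.2 -0.9 -3.2] rot [ 0.004 -0.001 -0.001]
lin [23.9 -0.9 -6. ] rot [ 0.004 -0.001 -0.001]
```

View pics/tilt.png

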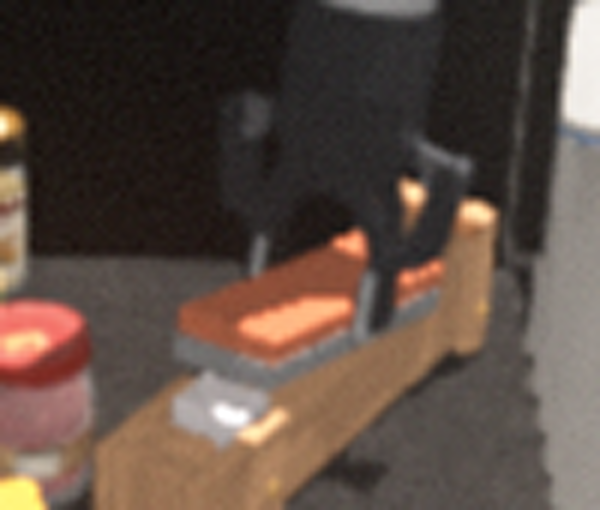

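The stone is tilted, with its low front end just short of the lip and its back end above the jaw. I'll push it in slowly and watch the force.

Emit:
{"fn": "arm_command", "kwargs": {
  "rows": [
    {"grip": 0, "linear": [4, -0.5, -1], "rot": [0, 0, 0]},
    {"grip": 0, "linear": [8, -0.5, -2], "rot": [0, 0, 0]},
    {"grip": 0, "linear": [12, -0.5, -3], "rot": [0, 0, 0]},
    {"grip": 0, "linear": [15, -0.5, -3.7], "rot": [0, 0, 0]},
    {"grip": 0, "linear": [17, -0.5, -4.2], "rot": [0, 0, 0]},
    {"grip": 0, "linear": [17, -0.5, -4.2], "rot": [0, 0, 0]}
  ]
}}

```text
clock: 8.12
position: [536.9, -41.5, 73.3]
ee_rot: [-0.687, 0.717, 0.082, 0.085]
contact_force: [-0.3, -0.7, -3.0]
gripper_width: 54.7
grasp_force: 65.9
```

```bash
python3 -c "
from ins import *
to(ft(86,47.5,.236),ft(92,47.5,.236))"
```

```text
now [536.9 -41.5  73.3] yaw -1.6124 tilt -0.2339 F [-0.3 -0.7 -3. ] w 54.7 g 65.9 t 8.125
lin [0.6 0.7 0.9] rot [ 0.001  0.    -0.001]
lin [ 6.4  0.7 -0.5] rot [ 0.001  0.    -0.001]
```

No contact yet. I'll keep going in small steps, slightly lower.

Emit:
{"fn": "arm_command", "kwargs": {
  "rows": [
    {"grip": 0, "linear": [2, 0.4, -0.3], "rot": [0, 0, 0]},
    {"grip": 0, "linear": [4, 0.4, -0.5], "rot": [0, 0, 0]},
    {"grip": 0, "linear": [4, 0.4, -0.5], "rot": [0, 0, 0]}
  ]
}}

```text
clock: 8.5
position: [536.3, -45.3, 72.8]
ee_rot: [-0.688, 0.717, 0.082, 0.085]
contact_force: [-0.3, 0.3, -3.4]
gripper_width: 54.8
grasp_force: 65.9
```

Emit:
{"fn": "arm_command", "kwargs": {
  "rows": [
    {"grip": 0, "linear": [1.5, 0, -0.4], "rot": [0, 0, 0]},
    {"grip": 0, "linear": [3, 0, -0.7], "rot": [0, 0, 0]},
    {"grip": 0, "linear": [3, 0, -0.7], "rot": [0, 0, 0]}
  ]
}}

```text
clock: 8.88
position: [536.2, -48.4, 72.9]
ee_rot: [-0.688, 0.717, 0.082, 0.085]
contact_force: [0.2, -0.0, -3.2]
gripper_width: 54.9
grasp_force: 65.9
```

```bash
python3 -c "
from ins import *
to(ft(92,47.5,.236),ft(95,47.5,.236))"
```

```text
now [536.2 -48.4  72.9] yaw -1.6122 tilt -0.234 F [ 0.2 -0.  -3.2] w 54.9 g 65.9 t 8.875
lin [-0.4  0.3  0.7] rot [ 0.001  0.    -0.001]
lin [ 2.5  0.3 -0. ] rot [ 0.001  0.    -0.001]
```

Emit:
{"fn": "arm_command", "kwargs": {
  "rows": [
    {"grip": 0, "linear": [1, 0, -0.2], "rot": [0, 0, 0]},
    {"grip": 0, "linear": [2, 0, -0.5], "rot": [0, 0, 0]},
    {"grip": 0, "linear": [3, 0, -0.7], "rot": [0, 0, 0]},
    {"grip": 0, "linear": [3, 0, -0.7], "rot": [0, 0, 0]}
  ]
}}

```text
clock: 9.38
position: [536.2, -48.9, 73.1]
ee_rot: [-0.687, 0.716, 0.083, 0.086]
contact_force: [0.5, 10.1, -0.9]
gripper_width: 54.7
grasp_force: 66.0
```

Emit:
{"fn": "arm_command", "kwargs": {
  "rows": [
    {"grip": 0, "linear": [1, 0, -0.2], "rot": [0, 0, 0]},
    {"grip": 0, "linear": [2, 0, -0.5], "rot": [0, 0, 0]},
    {"grip": 0, "linear": [2, 0, -0.5], "rot": [0, 0, 0]}
  ]
}}

```text
clock: 9.75
position: [536.2, -49.0, 73.3]
ee_rot: [-0.687, 0.716, 0.084, 0.087]
contact_force: [1.3, 15.7, -0.3]
gripper_width: 54.8
grasp_force: 66.0
```

The front touched the end wall at TCP y of about -49. I'll rebase on that contact, then swing the back end down.

```bash
sed -i 's/-50.5\]/-53.0]/' ins.py; python3 -c "
from ins import *
to(*[ft(89.5,46.5,t) for t in (.236,.16,.08,.03,0)],ft(89.5,44.5,0))"
```

```text
now [536.2 -49.   73.3] yaw -1.6121 tilt -0.2401 F [ 1.3 15.7 -0.3] w 54.8 g 66.0 t 9.75
lin [-0.6  0.2  2.2] rot [ 0.001  0.006 -0.001]
lin [1.4 0.2 8.7] rot [ 0.001  0.082 -0.001]
lin [ 4.2  0.2 15.5] rot [ 0.001  0.162 -0.001]
lin [ 6.2  0.2 19.7] rot [ 0.001  0.212 -0.001]
lin [ 7.6  0.2 22.2] rot [ 0.001  0.242 -0.001]
lin [ 8.1  0.2 24.1] rot [ 0.001  0.242 -0.001]
```

Emit:
{"fn": "arm_command", "kwargs": {
  "rows": [
    {"grip": 0, "linear": [-4, 0, 2], "rot": [0, 0, 0]},
    {"grip": 0, "linear": [-2.5, 0, 9], "rot": [0, 0.078, 0]},
    {"grip": 0, "linear": [0, 0, 16], "rot": [0, 0.158, 0]},
    {"grip": 0, "linear": [2, 0, 20.5], "rot": [0, 0.208, 0]},
    {"grip": 0, "linear": [2, 0, 20.5], "rot": [0, 0.208, 0]}
  ]
}}

```text
clock: 10.38
position: [535.3, -50.2, 51.9]
ee_rot: [-0.693, 0.721, 0.011, 0.009]
contact_force: [-0.5, -0.4, -3.4]
gripper_width: 54.6
grasp_force: 66.0
```

```bash
python3 -c "
from ins import *
to(ft(89.5,46.5,0),ft(89.5,44.5,0))"
```

```text
now [535.3 -50.2  51.9] yaw -1.6101 tilt -0.0277 F [-0.5 -0.4 -3.4] w 54.6 g 66.0 t 10.375
lin [ 0.8 -0.6  1.9] rot [0.003 0.028 0.001]
lin [ 0.8 -0.6  3.9] rot [0.003 0.028 0.001]
```

Emit:
{"fn": "arm_command", "kwargs": {
  "rows": [
    {"grip": 0, "linear": [1, -0.5, 1.5], "rot": [0.003, 0.028, 0]},
    {"grip": 0, "linear": [1, -0.5, 3], "rot": [0.003, 0.028, 0]},
    {"grip": 0, "linear": [1, -0.5, 4], "rot": [0.003, 0.028, 0]},
    {"grip": 0, "linear": [1, -0.5, 4], "rot": [0.003, 0.028, 0]}
  ]
}}

```text
clock: 10.88
position: [536.9, -51.8, 48.7]
ee_rot: [-0.692, 0.722, -0.001, 0.001]
contact_force: [-0.2, 1.1, -1.4]
gripper_width: 54.7
grasp_force: 66.3
```

Emit:
{"fn": "arm_command", "kwargs": {
  "rows": [
    {"grip": 0, "linear": [0, 0, 1], "rot": [0, 0, 0]},
    {"grip": 0.8, "linear": [0, 0, 1], "rot": [0, 0, 0]},
    {"grip": 1, "linear": [0, 0, 0.5], "rot": [0, 0, 0]},
    {"grip": 1, "linear": [0, 0, 0], "rot": [0, 0, 0]},
    {"grip": 1, "linear": [0, 0, -50], "rot": [0, 0, 0]},
    {"grip": 1, "linear": [0, 0, -110], "rot": [0, 0, 0]},
    {"grip": 1, "linear": [0, 0, -170], "rot": [0, 0, 0]},
    {"grip": 1, "linear": [0, 0, -190], "rot": [0, 0, 0]}
  ]
}}

```text
clock: 11.88
position: [537.9, -51.4, 243.2]
ee_rot: [-0.693, 0.721, -0.003, 0.004]
contact_force: [-0.3, -0.2, -1.5]
gripper_width: 85.2
grasp_force: 0.0
```

```bash
python3 -c "
from mv import *
to(((561.5,217.5,170),-.79,0),((561.5,217.5,170),-.79-np.pi/2*0-np.pi,0))
s=arm.read_state();print(np.round(s['joints'],2))
p=imaging.get_image('side');q=imaging.get_image('top')
u=[int(a) for a in proj(p,(537,-40,60))];v=[int(a) for a in proj(q,(537,-40,60))]
f=lambda p,u:cv2.resize(p['frame'][u[1]-40:u[1]+40,u[0]-50:u[0]+50,::-1],(400,320),interpolation=cv2.INTER_CUBIC)
cv2.imwrite('pics/placed.png',np.hstack([f(p,u),f(q,v)]))"
```

```text
now [537.9 -51.4 243.2] yaw -1.6113 tilt -0.0012 F [-0.3 -0.2 -1.5] w 85.2 g 0.0 t 11.875
lin [-269.6  -11.9   73.7] rot [-0.01  -0.003 -0.821]
lin [-269.6  -11.9   73.7] rot [-0.004  0.013  2.32 ]
[ 0.21  0.23 -0.19  0.   -1.14 -0.25]
```

View pics/placed.png

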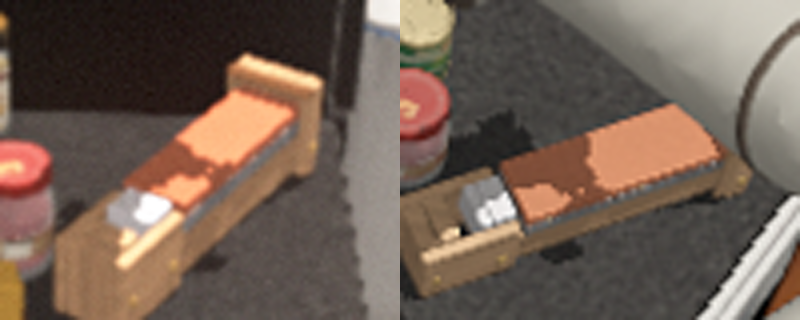

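The stone lies flat under the lip, with its slot end next to the metal jaw. The wedge head is almost square, so I'll check its yaw in both hypotheses, and check the stone's pose.

```bash
cat > w.py <<'E'
from fit2 import *
ps=[imaging.get_image(n) for n in("top","side")]
def stand(v): return [pose(box(-31,31,-28,28,0,45),*v[:3])]
rs=[roi(p,(560,219),55,100) for p in ps]
for y0 in(-.8,.77):
    x0=[562,217,y0];ms=[mask(p,r,80,wedge,x0,9) for p,r in zip(ps,rs)]
    for i in(0,1): 
        v,f=fit([ps[i]],[ms[i]],[rs[i]],wedge,x0,[4,4,.1]);print(y0,i,v.round(3),round(f,1))
def brown(p,r):
    x0,y0,x1,y1=r;f=p["frame"][y0:y1,x0:x1].astype(int);return (f[...,0]-f[...,2]>18)
for y0 in(-.8,.77):
  for i in(0,1):
    both=lambda v:stand(v)+wedge(v)
    x0=[562,217,y0];m=mask(ps[i],rs[i],18,both,x0,7);v,f=fit([ps[i]],[m],[rs[i]],both,x0,[4,4,.1]);print("both",y0,i,v.round(3),round(f,1))
E
cat > sp.py <<'E'
from fit2 import *
def sp():
  for n,h in(("top",(534.5,-47.7,-1.618)),("side",(536.56,-55.48,-1.605))):
    p=imaging.get_image(n);model=lambda v:[pose(box(-90,90,-28,28,60.5,73),*v)];x0=list(h);r=roi(p,h,120,80)
    f=p["frame"][r[1]:r[3],r[0]:r[2]].astype(float);m=((f[...,0]-f[...,1]>.33*f[...,0])&(f[...,0]>60)).astype(float)
    m*=cv2.dilate((sil(p,model(x0),r)>0).astype(np.uint8),np.ones((7,7)))
    v,c=fit([p],[m],[r],model,x0,[3,3,.03]);d=v[:2]-h[:2];a=h[2];print(n,v.round(3),round(c,1),m.sum(),"rel",(d@[np.cos(a),np.sin(a)]).round(1),(d@[-np.sin(a),np.cos(a)]).round(1))
if __name__=="__main__": sp()
E
python3 w.py; python3 sp.py
```

```text
-0.8 0 [ 5.60737e+02  2.20890e+02 -4.81000e-01] 62.5
-0.8 1 [561.205 216.656  -0.846] 12.7
0.77 0 [560.026 220.353   0.841] 68.2
0.77 1 [560.886 217.256   1.03 ] 34.4
both -0.8 0 [563.421 219.194  -0.723] 21.0
both -0.8 1 [571.682 202.828  -0.784] 213.1
both 0.77 0 [561.279 219.503   0.946] 53.9
both 0.77 1 [571.644 201.021   0.747] 254.4
top [535.675 -48.058  -1.617] 573.7 386.0 rel 0.3 1.2
side [537.147 -60.062  -1.595] 346.4 401.0 rel 4.6 0.7
```

Emit:
{"fn": "arm_command", "kwargs": {
  "rows": [
    {"grip": 1, "linear": [-269, -12, 60], "rot": [-0.004, 0, -0.825]},
    {"grip": 1, "linear": [-269, -12, 60], "rot": [-0.004, 0, -0.825]},
    {"grip": 1, "linear": [-269, -12, 60], "rot": [-0.004, 0, -0.825]},
    {"grip": 1, "linear": [-269, -12, 60], "rot": [-0.004, 0, -0.825]},
    {"grip": 1, "linear": [-269, -12, 60], "rot": [-0.004, 0, -0.825]},
    {"grip": 1, "linear": [-269, -12, 60], "rot": [-0.004, 0, -0.825]},
    {"grip": 1, "linear": [-269, -12, 60], "rot": [-0.004, 0, -0.825]}
  ]
}}

```text
clock: 13.05
position: [558.9, 216.0, 177.4]
ee_rot: [0.923, -0.384, -0.001, 0.002]
contact_force: [0.1, 0.2, 0.6]
gripper_width: 85.1
grasp_force: 0.0
```

```bash
python3 -c "
from mv import *
to(((562,216.5,120),-.79,0),((562,216.5,60),-.79,0))"
```

```text
now [558.9 216.  177.4] yaw -0.7879 tilt -0.0005 F [0.1 0.2 0.6] w 85.1 g 0.0 t 13.05
lin [ 1.9 -2.9 57.4] rot [0.005 0.001 0.002]
lin [  1.9  -3.1 117.4] rot [0.005 0.001 0.002]
```

Emit:
{"fn": "arm_command", "kwargs": {
  "rows": [
    {"grip": 1, "linear": [2, -3, 55], "rot": [0.004, 0, 0]},
    {"grip": 1, "linear": [2, -3, 105], "rot": [0.004, 0, 0]},
    {"grip": 1, "linear": [2, -3, 118], "rot": [0.004, 0, 0]},
    {"grip": 0.5, "linear": [2, -3, 118], "rot": [0.004, 0, 0]},
    {"grip": 0.5, "linear": [2, -3, 118], "rot": [0.004, 0, 0]},
    {"grip": 0, "linear": [2, -3, 118], "rot": [0.004, 0, 0]},
    {"grip": 0, "linear": [2, -3, 118], "rot": [0.004, 0, 0]},
    {"grip": 0, "linear": [2, -3, 118], "rot": [0.004, 0, 0]}
  ]
}}

```text
clock: 14.05
position: [564.0, 218.1, 62.8]
ee_rot: [0.924, -0.383, 0.002, -0.002]
contact_force: [-0.8, 0.1, 6.7]
gripper_width: 35.3
grasp_force: 59.0
```

```bash
python3 -c "
from mv import *
to(((562,216.5,60),-.79,0))"
```

```text
now [564.  218.1  62.8] yaw -0.7859 tilt 0.0013 F [-0.8  0.1  6.7] w 35.3 g 59.0 t 14.05
lin [-0.3  2.5  2.8] rot [-0.006 -0.001  0.004]
```

Emit:
{"fn": "arm_command", "kwargs": {
  "rows": [
    {"grip": 0, "linear": [0, 0, -50], "rot": [0, 0, 0]},
    {"grip": 0, "linear": [0, 0, -105], "rot": [0, 0, 0]},
    {"grip": 0, "linear": [0, 0, -115], "rot": [0, 0, 0]},
    {"grip": 0, "linear": [0, 0, -115], "rot": [0, 0, 0]}
  ]
}}

```text
clock: 14.55
position: [562.3, 217.3, 176.1]
ee_rot: [0.924, -0.383, 0.0, -0.002]
contact_force: [0.3, 0.4, -2.4]
gripper_width: 35.6
grasp_force: 62.7
```

```bash
python3 -c "
from mv import *
to(((541.7,85,170),-1.611,0))"
```

```text
now [562.3 217.3 176.1] yaw -0.7871 tilt -0.0006 F [ 0.3  0.4 -2.4] w 35.6 g 62.7 t 14.55
lin [ 79.2 108.    5.6] rot [-0.003  0.002  0.824]
```

Emit:
{"fn": "arm_command", "kwargs": {
  "rows": [
    {"grip": 0, "linear": [79, 108, 6], "rot": [-0.002, 0, 0.824]},
    {"grip": 0, "linear": [79, 108, 6], "rot": [-0.002, 0, 0.824]},
    {"grip": 0, "linear": [79, 108, 6], "rot": [-0.002, 0, 0.824]},
    {"grip": 0, "linear": [79, 108, 6], "rot": [-0.002, 0, 0.824]},
    {"grip": 0, "linear": [79, 108, 6], "rot": [-0.002, 0, 0.824]},
    {"grip": 0, "linear": [79, 108, 6], "rot": [-0.002, 0, 0.824]},
    {"grip": 0, "linear": [79, 108, 6], "rot": [-0.002, 0, 0.824]}
  ]
}}

```text
clock: 15.42
position: [541.2, 84.8, 168.1]
ee_rot: [-0.693, 0.721, 0.001, -0.001]
contact_force: [-0.3, -0.0, -1.3]
gripper_width: 35.6
grasp_force: 62.8
```

```bash
cat > wh.py <<'E'
from fit2 import *
from mv import *
to(((541.7,85,170),-1.611,0))
s=arm.read_state();P=s["position"]
p=imaging.get_image("side");zc=P[2]-11.8
W=np.vstack([box(-4.5,4.5,-18,18,-45,-45),box(-11,11,-18,18,7,7)])  # below the fingers
for full in(45,5):
    t=4.5+ (45+full)/90*11
    W=np.vstack([box(-4.5,4.5,-18,18,-45,-45),box(-t,t,-18,18,full,full)])
    model=lambda v:[pose(W,v[0],v[1],-1.611)+[0,0,zc]]
    x0=[P[0],P[1]];r=roi(p,x0,45,zc+50)
    m=mask(p,r,70,model,x0,11)
    if full==5:
        cut=proj(p,[P[0],P[1],zc+5])[1]-r[1];w=(np.arange(m.shape[0])>cut+2)[:,None]*1.
    else: w=1.
    def c(v): return (w*(sil(p,model(v),r)-m)**2).sum()
    o=minimize(c,x0,method="Nelder-Mead",options=dict(initial_simplex=[x0,[x0[0]+4,x0[1]],[x0[0],x0[1]+4]],xatol=.01,fatol=.01))
    d=o.x-[536.56,-55.48];a=-1.605;print(full,o.x.round(1),round(o.fun,1),m.sum(),"rel",(d@[np.cos(a),np.sin(a)]).round(1),(d@[-np.sin(a),np.cos(a)]).round(1))
f=p["frame"][r[1]:r[3],r[0]:r[2],::-1];s=sil(p,model(o.x),r)
print(f.shape);cv2.imwrite("pics/wh.png",cv2.resize(np.hstack([f,np.dstack([m*255,s*255,m*0]).astype(np.uint8)]),(800,500),interpolation=cv2.INTER_NEAREST))
E
python3 wh.py
```

```text
now [541.2  84.8 168.1] yaw -1.6098 tilt 0.0001 F [-0.3 -0.  -1.3] w 35.6 g 62.8 t 15.425
lin [-0.2 -0.5 -1.9] rot [ 0.003 -0.     0.001]
45 [538.2  82.2] 145.9 442.0 rel -137.7 -3.0
5 [538.   80.8] 74.4 371.0 rel -136.3 -3.2
(89, 51, 3)
```

Along the holder it agrees (-137). I'll lower slowly and feel for the slot; the tip reaches the mouth at TCP z of about 131.

Emit:
{"fn": "arm_command", "kwargs": {
  "rows": [
    {"grip": 0, "linear": [0, 0, 15], "rot": [0, 0, 0]},
    {"grip": 0, "linear": [0, 0, 30], "rot": [0, 0, 0]},
    {"grip": 0, "linear": [0, 0, 36], "rot": [0, 0, 0]},
    {"grip": 0, "linear": [0, 0, 41], "rot": [0, 0, 0]},
    {"grip": 0, "linear": [0, 0, 46], "rot": [0, 0, 0]},
    {"grip": 0, "linear": [0, 0, 46], "rot": [0, 0, 0]}
  ]
}}

```text
clock: 16.23
position: [541.7, 85.0, 123.0]
ee_rot: [-0.693, 0.721, 0.001, -0.0]
contact_force: [0.3, 0.0, -1.0]
gripper_width: 35.0
grasp_force: 62.8
```

Emit:
{"fn": "arm_command", "kwargs": {
  "rows": [
    {"grip": 0, "linear": [0, 0, 6], "rot": [0, 0, 0]},
    {"grip": 0, "linear": [0, 0, 12], "rot": [0, 0, 0]},
    {"grip": 0, "linear": [0, 0, 18], "rot": [0, 0, 0]},
    {"grip": 0, "linear": [0, 0, 22], "rot": [0, 0, 0]},
    {"grip": 0, "linear": [0, 0, 22], "rot": [0, 0, 0]}
  ]
}}

```text
clock: 16.85
position: [541.6, 84.9, 100.8]
ee_rot: [-0.693, 0.721, 0.001, -0.0]
contact_force: [0.2, 0.1, -0.8]
gripper_width: 35.2
grasp_force: 62.8
```

Emit:
{"fn": "arm_command", "kwargs": {
  "rows": [
    {"grip": 0, "linear": [0, 0, 1.5], "rot": [0, 0, 0]},
    {"grip": 0, "linear": [0, 0, 3], "rot": [0, 0, 0]},
    {"grip": 0, "linear": [0, 0, 3], "rot": [0, 0, 0]}
  ]
}}

```text
clock: 17.23
position: [541.8, 85.0, 98.2]
ee_rot: [-0.693, 0.721, 0.001, 0.0]
contact_force: [0.1, 1.0, -0.0]
gripper_width: 35.3
grasp_force: 62.8
```

Emit:
{"fn": "arm_command", "kwargs": {
  "rows": [
    {"grip": 0.6, "linear": [0, 0, 0], "rot": [0, 0, 0]},
    {"grip": 0.7, "linear": [0, 0, 0], "rot": [0, 0, 0]},
    {"grip": 0.7, "linear": [0, 0, 0], "rot": [0, 0, 0]},
    {"grip": 0.7, "linear": [0, 0, -50], "rot": [0, 0, 0]},
    {"grip": 1, "linear": [0, 0, -105], "rot": [0, 0, 0]},
    {"grip": 1, "linear": [0, 0, -130], "rot": [0, 0, 0]},
    {"grip": 1, "linear": [0, 0, -130], "rot": [0, 0, 0]}
  ]
}}

```text
clock: 18.1
position: [542.9, 85.3, 230.8]
ee_rot: [-0.693, 0.721, -0.001, 0.003]
contact_force: [0.1, -0.4, -0.4]
gripper_width: 85.6
grasp_force: 0.0
```

```bash
cat > look.py <<'E'
from fit2 import *
# wedge in slot: yellow above z=75, fit x,y,zhead using both views with holder biases
for n,h in(("top",(534.5,-47.7)),("side",(536.56,-55.48))):
    p=imaging.get_image(n);A=-1.611
    c=np.array(h)-137*np.array([np.cos(A),np.sin(A)])
    def model(v):
        zc=v[2];tl=15.5-(zc+45-75)/8
        return [pose(np.vstack([box(-tl,tl,-18,18,75,75),box(-15.5,15.5,-18,18,zc+45,zc+45)]),v[0],v[1],A)]
    x0=[*c,82];r=roi(p,c,45,140);m=mask(p,r,80,model,x0,9);v,f=fit([p],[m],[r],model,x0,[3,3,4]);d=v[:2]-h
    print(n,v.round(1),round(f,1),m.sum(),"rel",(d@[np.cos(A),np.sin(A)]).round(1),(d@[-np.sin(A),np.cos(A)]).round(1))
    for q in("wedge_c","pounder_c"):
        for t in models.tip_of(p,q)[:1]: print(q,round(t["score"],2),atz(p,t["pixel"],82 if q[0]=="w" else 65).round(1))
E
python3 look.py; python3 -c "
from mv import *
to(((487.2,320,200),-1.611,0),((487.2,320,85),-1.611,0))"
```

```text
top [539.3  85.9  80.2] 29.6 160.0 rel -133.7 -0.6
wedge_c 0.71 [527.9  97.1  82. ]
pounder_c 0.78 [483.2 326.7  65. ]
side [535.6  87.7  88. ] 94.1 386.0 rel -143.0 -6.7
wedge_c 0.83 [535.2  84.4  82. ]
pounder_c 0.77 [484.7 316.2  65. ]
now [541.3  84.7 226.8] yaw -1.6109 tilt 0.0005 F [-0.2  0.1 -0.5] w 85.3 g 0.0 t 18.4
lin [-233.    63.4   26.9] rot [ 0.003 -0.     0.   ]
lin [-233.    63.   141.9] rot [ 0.003 -0.     0.   ]
```

Emit:
{"fn": "arm_command", "kwargs": {
  "rows": [
    {"grip": 1, "linear": [-233, 63, 27], "rot": [0.003, 0, 0]},
    {"grip": 1, "linear": [-233, 63, 27], "rot": [0.003, 0, 0]},
    {"grip": 1, "linear": [-233, 63, 27], "rot": [0.003, 0, 0]},
    {"grip": 1, "linear": [-233, 63, 27], "rot": [0.003, 0, 0]},
    {"grip": 1, "linear": [-233, 63, 27], "rot": [0.003, 0, 0]},
    {"grip": 1, "linear": [-233, 63, 27], "rot": [0.003, 0, 0]}
  ]
}}

```text
clock: 19.15
position: [487.9, 320.0, 200.6]
ee_rot: [-0.693, 0.721, -0.001, 0.0]
contact_force: [0.1, 0.1, -0.1]
gripper_width: 85.6
grasp_force: 0.0
```

```bash
python3 -c "
from mv import *
to(((487.2,320,85),-1.611,0))"
```

```text
now [487.9 320.  200.6] yaw -1.6104 tilt 0.0008 F [ 0.1  0.1 -0.1] w 85.6 g 0.0 t 19.15
lin [-1.000e-01  8.000e-01  1.156e+02] rot [-0.001 -0.001  0.001]
```

Emit:
{"fn": "arm_command", "kwargs": {
  "rows": [
    {"grip": 1, "linear": [0, 0, 50], "rot": [0, 0, 0]},
    {"grip": 1, "linear": [0, 0, 100], "rot": [0, 0, 0]},
    {"grip": 1, "linear": [0, 0, 115], "rot": [0, 0, 0]},
    {"grip": 1, "linear": [0, 0, 115], "rot": [0, 0, 0]},
    {"grip": 0.4, "linear": [0, 0, 115], "rot": [0, 0, 0]},
    {"grip": 0.4, "linear": [0, 0, 115], "rot": [0, 0, 0]},
    {"grip": 0, "linear": [0, 0, 115], "rot": [0, 0, 0]},
    {"grip": 0, "linear": [0, 0, 115], "rot": [0, 0, 0]},
    {"grip": 0, "linear": [0, 0, 115], "rot": [0, 0, 0]}
  ]
}}

```text
clock: 20.27
position: [488.2, 320.7, 87.5]
ee_rot: [-0.693, 0.721, -0.0, 0.001]
contact_force: [-3.8, 0.1, 6.1]
gripper_width: 27.0
grasp_force: 58.5
```

Emit:
{"fn": "arm_command", "kwargs": {
  "rows": [
    {"grip": 0, "linear": [0, 0, -50], "rot": [0, 0, 0]},
    {"grip": 0, "linear": [0, 0, -105], "rot": [0, 0, 0]},
    {"grip": 0, "linear": [0, 0, -160], "rot": [0, 0, 0]},
    {"grip": 0, "linear": [0, 0, -160], "rot": [0, 0, 0]}
  ]
}}

```text
clock: 20.78
position: [489.9, 321.9, 251.2]
ee_rot: [-0.693, 0.721, -0.001, 0.006]
contact_force: [0.5, 0.6, -4.2]
gripper_width: 26.7
grasp_force: 60.9
```

```bash
python3 -c "
from mv import *
to(((541.7,86,240),-1.611,0))"
```

```text
now [489.9 321.9 251.2] yaw -1.6104 tilt -0.0083 F [ 0.5  0.6 -4.2] w 26.7 g 60.9 t 20.775
lin [233.7 -61.    9.8] rot [-0.01   0.008  0.001]
```

Emit:
{"fn": "arm_command", "kwargs": {
  "rows": [
    {"grip": 0, "linear": [234, -61, 5], "rot": [-0.005, 0.004, 0]},
    {"grip": 0, "linear": [234, -61, 5], "rot": [-0.005, 0.004, 0]},
    {"grip": 0, "linear": [234, -61, 5], "rot": [-0.005, 0.004, 0]},
    {"grip": 0, "linear": [234, -61, 5], "rot": [-0.005, 0.004, 0]},
    {"grip": 0, "linear": [234, -61, 5], "rot": [-0.005, 0.004, 0]},
    {"grip": 0, "linear": [234, -61, 5], "rot": [-0.005, 0.004, 0]},
    {"grip": 0, "linear": [234, -61, 8], "rot": [-0.005, 0.004, 0]}
  ]
}}

```text
clock: 21.65
position: [539.4, 85.0, 237.6]
ee_rot: [-0.693, 0.721, 0.0, -0.002]
contact_force: [0.4, 0.7, -4.1]
gripper_width: 26.7
grasp_force: 60.3
```

```bash
python3 -c "
from mv import *
to(((541.7,86,220),-1.611,0))
p=imaging.get_image('side');q=imaging.get_image('top')
u=[int(a) for a in proj(p,(541,60,120))];v=[int(a) for a in proj(q,(541,60,120))]
f=lambda p,u:cv2.resize(p['frame'][u[1]-40:u[1]+40,u[0]-50:u[0]+50,::-1],(400,320),interpolation=cv2.INTER_CUBIC)
cv2.imwrite('pics/tap.png',np.hstack([f(p,u),f(q,v)]))"
```

```text
now [539.4  85.  237.6] yaw -1.6095 tilt 0.0033 F [ 0.4  0.7 -4.1] w 26.7 g 60.3 t 21.65
lin [-1.2 -2.4 17.6] rot [ 0.004 -0.003  0.002]
```

View pics/tap.png

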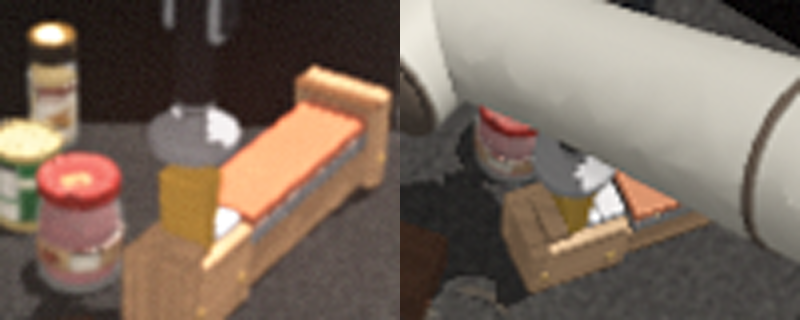

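The wedge stands upright in the slot with the pounder's foot above its head, and the stone is seated. I'll press down in small steps.

Emit:
{"fn": "arm_command", "kwargs": {
  "rows": [
    {"grip": 0, "linear": [-1, -2, 10], "rot": [0.003, 0, 0]},
    {"grip": 0, "linear": [-1, -2, 18], "rot": [0.003, 0, 0]},
    {"grip": 0, "linear": [-1, -2, 22], "rot": [0.003, 0, 0]},
    {"grip": 0, "linear": [-1, -2, 25], "rot": [0.003, 0, 0]},
    {"grip": 0, "linear": [-1, -2, 28], "rot": [0.003, 0, 0]},
    {"grip": 0, "linear": [-1, -2, 30], "rot": [0.003, 0, 0]}
  ]
}}

```text
clock: 22.5
position: [542.5, 84.7, 210.3]
ee_rot: [-0.693, 0.721, -0.002, -0.0]
contact_force: [-1.8, -0.9, 5.9]
gripper_width: 26.9
grasp_force: 61.1
```

Emit:
{"fn": "arm_command", "kwargs": {
  "rows": [
    {"grip": 0, "linear": [0, 0, 2], "rot": [0, 0, 0]},
    {"grip": 0, "linear": [0, 0, 4], "rot": [0, 0, 0]},
    {"grip": 0, "linear": [0, 0, 6], "rot": [0, 0, 0]},
    {"grip": 0, "linear": [0, 0, 8], "rot": [0, 0, 0]}
  ]
}}

```text
clock: 23.0
position: [543.1, 84.3, 203.1]
ee_rot: [-0.693, 0.721, -0.003, 0.0]
contact_force: [-2.2, -2.2, 8.4]
gripper_width: 26.9
grasp_force: 61.1
```

The wedge is moving down, so I'll continue.

Emit:
{"fn": "arm_command", "kwargs": {
  "rows": [
    {"grip": 0, "linear": [0, 0, 2.5], "rot": [0, 0, 0]},
    {"grip": 0, "linear": [0, 0, 5], "rot": [0, 0, 0]},
    {"grip": 0, "linear": [0, 0, 7.5], "rot": [0, 0, 0]},
    {"grip": 0, "linear": [0, 0, 10], "rot": [0, 0, 0]}
  ]
}}

```text
clock: 23.5
position: [543.1, 83.8, 193.5]
ee_rot: [-0.693, 0.721, -0.003, -0.0]
contact_force: [-1.6, -4.1, 8.6]
gripper_width: 26.6
grasp_force: 61.3
```

Emit:
{"fn": "arm_command", "kwargs": {
  "rows": [
    {"grip": 0, "linear": [0, 0, 2.5], "rot": [0, 0, 0]},
    {"grip": 0, "linear": [0, 0, 5], "rot": [0, 0, 0]},
    {"grip": 0, "linear": [0, 0, 7], "rot": [0, 0, 0]}
  ]
}}

```text
clock: 23.88
position: [543.4, 83.2, 187.8]
ee_rot: [-0.693, 0.721, -0.004, -0.0]
contact_force: [-4.1, -4.4, 19.5]
gripper_width: 26.5
grasp_force: 62.7
```

Emit:
{"fn": "arm_command", "kwargs": {
  "rows": [
    {"grip": 0, "linear": [0, 0, 2], "rot": [0, 0, 0]},
    {"grip": 0, "linear": [0, 0, 4], "rot": [0, 0, 0]},
    {"grip": 0, "linear": [0, 0, 4], "rot": [0, 0, 0]}
  ]
}}

```text
clock: 24.25
position: [543.7, 83.1, 187.3]
ee_rot: [-0.694, 0.72, -0.005, 0.001]
contact_force: [-6.6, -4.7, 28.2]
gripper_width: 26.7
grasp_force: 64.5
```

Emit:
{"fn": "arm_command", "kwargs": {
  "rows": [
    {"grip": 0, "linear": [0, 0, 1.5], "rot": [0, 0, 0]},
    {"grip": 0, "linear": [0, 0, 1.5], "rot": [0, 0, 0]},
    {"grip": 0, "linear": [0, 0, -30], "rot": [0, 0, 0]},
    {"grip": 0, "linear": [0, 0, -70], "rot": [0, 0, 0]},
    {"grip": 0, "linear": [0, 0, -70], "rot": [0, 0, 0]}
  ]
}}

```text
clock: 24.88
position: [543.7, 85.7, 252.7]
ee_rot: [-0.693, 0.721, -0.003, 0.003]
contact_force: [-0.4, 0.2, -5.3]
gripper_width: 26.8
grasp_force: 60.8
```

```bash
python3 -c "
from mv import *
to(((488,320.5,240),-1.611,0),((488,320.5,90),-1.611,0))"; python3 look.py
```

```text
now [543.7  85.7 252.7] yaw -1.6107 tilt -0.0003 F [-0.4  0.2 -5.3] w 26.8 g 60.8 t 24.875
lin [-232.4   65.1   12.2] rot [-0.008  0.     0.   ]
lin [-232.4   66.4  162.2] rot [-0.008  0.     0.   ]
top [536.6  79.2  32.4] 22.2 100.0 rel -126.9 -3.0
wedge_c 0.61 [533.5  91.4  82. ]
pounder_c 0.7 [622.3  37.3  65. ]
side [538.3  81.8  59.4] 103.1 271.0 rel -137.3 -3.8
wedge_c 0.73 [515.7 121.5  82. ]
pounder_c 0.65 [ 683.8 -168.2   65. ]
```

Emit:
{"fn": "arm_command", "kwargs": {
  "rows": [
    {"grip": 0, "linear": [-232, 65, 12], "rot": [-0.007, 0, 0]},
    {"grip": 0, "linear": [-232, 65, 12], "rot": [-0.007, 0, 0]},
    {"grip": 0, "linear": [-232, 65, 12], "rot": [-0.007, 0, 0]},
    {"grip": 0, "linear": [-232, 65, 12], "rot": [-0.007, 0, 0]},
    {"grip": 0, "linear": [-232, 65, 12], "rot": [-0.007, 0, 0]},
    {"grip": 0, "linear": [-232, 65, 12], "rot": [-0.007, 0, 0]}
  ]
}}

```text
clock: 25.92
position: [485.6, 319.1, 235.5]
ee_rot: [-0.693, 0.721, 0.001, -0.005]
contact_force: [-0.0, -1.2, -3.8]
gripper_width: 26.8
grasp_force: 60.8
```

```bash
python3 -c "
from mv import *
to(((488,320.5,92),-1.611,0))"; python3 sp.py
```

```text
now [485.6 319.1 235.5] yaw -1.6102 tilt 0.0052 F [-0.  -1.2 -3.8] w 26.8 g 60.8 t 25.925
lin [ -2.2  -3.5 143.5] rot [ 0.008 -0.005  0.001]
top [535.601 -48.655  -1.61 ] 821.1 138.0 rel 0.9 1.1
side [537.381 -78.192  -1.6  ] 471.6 249.0 rel 22.7 1.6
```

Emit:
{"fn": "arm_command", "kwargs": {
  "rows": [
    {"grip": 0, "linear": [-1, -1.5, 60], "rot": [0.004, -0.002, 0]},
    {"grip": 0, "linear": [-1, -1.5, 115], "rot": [0.004, -0.002, 0]},
    {"grip": 0, "linear": [-1, -1.5, 138], "rot": [0.004, -0.002, 0]},
    {"grip": 0, "linear": [-1, -1.5, 142], "rot": [0.004, -0.002, 0]},
    {"grip": 0, "linear": [-1, -1.5, 145], "rot": [0.004, -0.002, 0]},
    {"grip": 0, "linear": [-1, -1.5, 147], "rot": [0.004, -0.002, 0]}
  ]
}}

```text
clock: 26.78
position: [487.5, 320.3, 91.2]
ee_rot: [-0.693, 0.721, 0.001, 0.0]
contact_force: [-0.9, -0.7, -3.7]
gripper_width: 26.8
grasp_force: 60.6
```

Emit:
{"fn": "arm_command", "kwargs": {
  "rows": [
    {"grip": 0, "linear": [0, 0, 1.5], "rot": [0, 0, 0]},
    {"grip": 0, "linear": [0, 0, 3], "rot": [0, 0, 0]},
    {"grip": 0, "linear": [0, 0, 3], "rot": [0, 0, 0]}
  ]
}}

```text
clock: 27.15
position: [486.9, 320.1, 87.9]
ee_rot: [-0.693, 0.721, 0.0, -0.001]
contact_force: [-1.6, -0.8, 3.7]
gripper_width: 26.8
grasp_force: 61.6
```

The foot is on the worktop. I'll release it and rise.

Emit:
{"fn": "arm_command", "kwargs": {
  "rows": [
    {"grip": 0.5, "linear": [0, 0, 0], "rot": [0, 0, 0]},
    {"grip": 1, "linear": [0, 0, 0], "rot": [0, 0, 0]},
    {"grip": 1, "linear": [0, 0, 0], "rot": [0, 0, 0]},
    {"grip": 1, "linear": [0, 0, 0], "rot": [0, 0, 0]},
    {"grip": 1, "linear": [0, 0, -50], "rot": [0, 0, 0]},
    {"grip": 1, "linear": [0, 0, -100], "rot": [0, 0, 0]},
    {"grip": 1, "linear": [-40, 0, -150], "rot": [0, 0, 0]},
    {"grip": 1, "linear": [-100, 80, -160], "rot": [0, 0, 0]},
    {"grip": 1, "linear": [-100, 80, -160], "rot": [0, 0, 0]}
  ]
}}

```text
clock: 28.28
position: [409.7, 424.7, 247.7]
ee_rot: [-0.693, 0.721, 0.001, -0.001]
contact_force: [-0.1, 0.7, -0.8]
gripper_width: 85.4
grasp_force: 0.0
```

```bash
cat > fin.py <<'E'
from fit2 import *
A=-1.611
for n,h in(("top",(534.5,-47.7)),("side",(536.56,-55.48))):
    p=imaging.get_image(n);rel=lambda v:((np.array(v[:2])-h)@np.array([[np.cos(A),-np.sin(A)],[np.sin(A),np.cos(A)]])).round(1)
    model=lambda v:[pose(box(-90,90,-28,28,60,73),*v)];x0=[*h,A];r=roi(p,h,120,80)
    f=p["frame"][r[1]:r[3],r[0]:r[2]].astype(float);m=((f[...,0]-f[...,1]>.27*f[...,0])&(f[...,0]>50)).astype(float)
    m*=cv2.dilate((sil(p,model(x0),r)>0).astype(np.uint8),np.ones((5,5)));m=fillh(m)
    v,c=fit([p],[m],[r],model,x0,[3,3,.03]);print(n,"stone",v.round(3),round(c,1),m.sum(),rel(v))
    r=roi(p,(487,320),60,135);x0=[487,320];f=p["frame"][r[1]:r[3],r[0]:r[2]]
    m=((f.min(2)>100)).astype(float)*cv2.dilate((sil(p,pound(x0),r)>0).astype(np.uint8),np.ones((9,9)))
    v,c=fit([p],[m],[r],pound,x0,[3,3],handle);print("pounder",v.round(1),round(c,1),m.sum())
    for q in("wedge_c","pounder_c"):
        for t in models.tip_of(p,q)[:1]: print(q,round(t["score"],2),np.round(t["pixel"],1),atz(p,t["pixel"],53 if q[0]=="w" else 65).round(1))
s=arm.read_state();print(s["clock"],np.round(s["contact_force"],1))
E
python3 fin.py
```

```text
top stone [536.287 -49.516  -1.609] 45.9 938.0 [1.7 1.9]
pounder [474.9 328.8] 243.3 504.0
wedge_c 0.42 [312.5 192.5] [548.9  85.7  53. ]
pounder_c 0.5 [250.8 234.9] [485.1 322.9  65. ]
side stone [537.251 -73.971  -1.602] 57.6 741.0 [18.4  1.4]
pounder [487.9 312.7] 70.0 289.0
wedge_c 0.54 [294.8 200.6] [531.4  83.4  53. ]
pounder_c 0.57 [262.2 246.8] [487.5 318.9  65. ]
28.575 [ 0.7  0.2 -0.4]
```

```bash
python3 - <<'E'
from fit2 import *
for n,b in(("top",(-1.3,4.5)),("side",(.7,-2.8))):
    p=imaging.get_image(n);A=-1.611
    H=(535.8+b[0],-52.5+b[1])
    P={"pounder_c":np.vstack(pound((487+b[0],320+b[1]))+handle((487+b[0],320+b[1]))),
       "stone_c":pose(box(-90,90,-28,28,45,73),*H,A),
       "wedge_c":pose(box(-137-15.5,-137+15.5,-18,18,75,98),*H,A)}
    for q,X in P.items():
        uv=np.array([proj(p,x) for x in X]);print(n,q,"pred",np.r_[uv.min(0),uv.max(0)].round(1))
        for t in models.spot_in(p,q)[:2]: print("   ",round(t["score"],2),np.round(t["rect"],1))
E
```

```text
top pounder_c pred [240.7 221.8 261.3 252.6]
    0.7 [242.1 225.2 258.3 238.3]
    0.26 [324.4 165.  380.6 198.3]
top stone_c pred [322.7 162.9 382.3 198.9]
    0.71 [325.2 164.4 378.2 197.8]
    0.57 [177.2 299.9 241.5 343.1]
top wedge_c pred [306.5 182.1 320.5 198.2]
    0.7 [309.  183.3 323.  202.9]
side pounder_c pred [250.4 222.7 275.  273.9]
    0.74 [251.4 225.6 277.6 275. ]
side stone_c pred [292.8 159.6 337.8 197.2]
    0.87 [241.2 310.5 306.7 394.1]
    0.63 [299.3 158.1 340.2 191.3]
side wedge_c pred [284.2 182.2 300.6 197.5]
```

The detected boxes match the predicted poses: pounder upright, stone seated, wedge low in the slot. I'm handing in.

```bash
python3 -c "
from bench import job
print(job.job_done())"
```

```text
the job is handed in; nothing more can be done
None
```

I handed the job in at about 29 s on the robot clock, and no verdict came back. By my measurements the stone is flat under the lip, the pounder drove the wedge down until it stopped (centre at about 55 mm), and the pounder stands upright on the worktop. I could not measure the jaw travel or a clean final stone position along the holder, and did not measure the bystanders again.

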